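# Set out the bearing checking station

## Task

Set out the bench for checking bearings: put the brass rest ring in the middle of the round steel anvil and the bearing centred on top of the ring. Looking from the anvil toward the grey demagnetiser box, stand the green cup directly left of the anvil and the red cup directly right of it, each with its centre 12 cm from the anvil's centre and square to the line that joins anvil and box, and stand the blue cup on that line, halfway between the centres of anvil and box. Everything stands flat and upright; leave the micrometer, marker and screwdriver where they lie.

Things in the scene. Friction and masses are not known exactly. Their poses are not given: they have to be found in the camera images.
- anvil: fixed gauging anvil: dark square foot 96 x 96 x 12 mm with a bright round steel disc on it, 76 mm in diameter, its flat top 24 mm above the table; origin on the table under the centre of the disc; x points along the table straight at the demagnetiser's centre, y to the left of that, z up
- demagnetiser: fixed demagnetiser: grey box 70 x 110 x 36 mm with a flat black plate on top (40 mm tall in all); origin on the table under its centre, 240 mm from the anvil's centre; its own yaw is not exactly that of the anvil
- rest_ring: loose brass ring, outer diameter 44 mm, bore 16 mm, 16 mm high, 120 g, lying flat; origin at the centre of its underside, z up
- bearing: loose steel ball bearing, outer diameter 29 mm, 10 mm high, 28 g, lying flat (the one lying singly on the table, not those in the pink basket); origin at the centre of its underside, z up
- green_cup: green plastic cup, open at the top, straight round wall 52 mm in outer diameter, 50 mm tall, wall 3 mm, floor 4 mm, 80 g, stands upright; origin at the centre of its underside, z up; its yaw does not matter. Grip across the outside
- red_cup: red plastic cup, open at the top, straight round wall 52 mm in outer diameter, 50 mm tall, wall 3 mm, floor 4 mm, 80 g, stands upright; origin at the centre of its underside, z up; its yaw does not matter. Grip across the outside
- blue_cup: blue plastic cup, open at the top, straight round wall 52 mm in outer diameter, 50 mm tall, wall 3 mm, floor 4 mm, 80 g, stands upright; origin at the centre of its underside, z up; its yaw does not matter. Grip across the outside
- micrometer: green and silver micrometer, 61 x 130 x 16 mm, lies on the table, a bystander that must not be moved; origin at the middle of its underside
- marker: blue and white marker pen, 16 x 137 x 18 mm, lies on the table, a bystander that must not be moved; origin at the middle of its underside
- screwdriver: screwdriver with a red handle, 30 x 209 x 31 mm, lies on the table, a bystander that must not be moved; origin at the middle of its underside
There are look-alikes about, which are no part of the job. Several things have the shape of the anvil; the one meant has the colours described above.

How it is judged:
By the outcome, as a careful person would: the job done as asked, in the order asked, and still so for the second after the job is handed in, with the robot touching nothing.
It also fails if it takes over 134 s, if anything falls off the work surface, if the arm or the gripper's body presses on something with over 40 N, if the wrist force passes 120 N, or if a joint passes its speed limit or range.

## Robot

A 6-joint arm with a two-finger parallel gripper is mounted at the origin on a cart in front of the work surface, level with it; the furniture and walls round the work are solid. World frame = base frame: x ahead of the robot, y to its left, z up, the work surface at z = 0. Lengths are in m, angles in rad, forces in N, time in s.
With the tool pointing down it reaches from about 0.375 to 0.825 m from the base axis. Payload 5.5 kg.
Tool frame: the origin (TCP) lies at the very end of the fingers, on their centre line; the grasp point (between the pads) lies 19 mm behind it (hold_point_z is the distance from the TCP to the grasp point, in m); x points along the fingers, y is the direction in which the jaws open and shut, and the axes are right-handed (so a half turn about x gives the same grasp; the last joint's range is limited). The gripper opens to 85 mm and grips with 20 to 120 N. Pads are 22 mm wide; open, the fingers measure 114 mm over their backs; the gripper's body (76 mm by 85 mm) begins 54 mm behind the grasp point. The pads swing forward as they close: fully open they stand 13 mm farther back than shut.
Start: joints at [1.282, 0.314, -0.047, 1.21, 0, 1.571], TCP at [0.171, 0.575, 0.195] pointing down, gripper open.
Joint ranges: [-2.67, 2.67], [-0.69, 1.73], [-1.03, 1.25], [-2.08, 2.16], [-1.42, 1.45], [-3.14, 3.14]. Speed limits (rad/s): [2.39, 2.39, 3.01, 3.14, 3.14, 3.14].

## Interface

Orientations are given as a unit quaternion [x, y, z, w].
In Python, from station import move_to, movel, move_joints, open_jaws, gripper_close, dwell, solve_ik, state, camera, PlanningError, finish_job, find_in, mark_of, hold_point_z gives the robot as it stands. Calls block until the motion is done:
- move_to(position, orientation): joint-space move of the TCP to a pose.
- movel(position, rot=None, feed=0.15, max_force=None): straight line of the TCP; rot=None keeps the orientation; feed is the mean speed in m/s. With max_force (N) it stops when the force on the tool has changed by that much, and returns True; else False.
- move_joints(angles): joint-space move.
- open_jaws() and gripper_close(strength=None): open the fingers fully, or close them until they stop; strength is the grip in N (None keeps the last).
- dwell(seconds).
- solve_ik(position, orientation): joint angles nearest the present ones, or None.
- state(): the state.
- camera(name): name is "scene" or "top" or "wrist"; returns a dict with "color" (420x560x3 uint8, red, green, blue), "fov_y" (degrees; the focal length in pixels is half the picture's height over the tangent of half this angle, whatever the lens; pixels are square), "cx", "cy" (the principal point, pixels), "R" (3x3) and "t" (3): a world point X has camera coordinates R X + t. Camera axes: x right, y down, z forward; pixel columns grow to the right and rows downward; lengths in m; the calibration is good to about 2 mm. A picture is of the moment at which its call begins. There is no depth.
A pose or a line that the arm cannot do raises PlanningError and nothing moves.
- finish_job(): hands the job in, once; it reports no verdict.
Trained networks look in the newest picture that a camera, given by its name, has taken for a name from the list of things; names that differ only in an ending like _2 or _b are one class to them, and where a whole thing is asked for, a point or a joint stands for the part that bears it (a point fixed in the world has none). Each returns a list of dicts, best first, with "score" (0 to 1); they miss things now and then, are a little off and sometimes report something else, mostly with a low value. They report only what shows in the picture. A call takes as long as a camera call. They do not tell look-alikes from the thing itself.
- find_in(camera, target): "xy" ([column, row] in pixels, amid what is visible of it).
- mark_of(camera, target): "xy" ([column, row] in pixels: a listed point, or the origin of a listed thing).
The state is a dict: "clock": time; "qpos": joint angles; "joint_velocities": joint speeds; "effort": joint torques, N m; "position": TCP position; "eef_rot": TCP orientation; "wrist_force": force on the tool from outside, world axes, zero at the start; "ft_torque": the same for the moment, N m; "opening": finger opening in m.
Only numpy, scipy, OpenCV 4.12 (cv2) and the standard library are available. Lean on these libraries where they do the work, as an engineer would, in place of code of your own. Each camera call takes 0.05 s, during which the arm holds its last target.

## Working session

There is one attempt and no reset: what is moved stays moved. The work goes in short steps, each a Python script; the robot and the scene stay as the last script left them, time stands still between calls to the robot, and variables do not carry over. Pictures are saved under pics/ and viewed, and the job is handed in when it is done.

```bash
ls; mkdir -p pics
python3 - <<'E'
from station import *
import cv2,numpy as np
print(state())
for n in ["scene","top","wrist"]:
    c=camera(n); cv2.imwrite(f"pics/{n}0.png",c["color"][:,:,::-1]); print(n,c["fov_y"],c["cx"],c["cy"],np.array(c["R"]).round(3).tolist(),np.array(c["t"]).round(3))
    for t in ["anvil","demagnetiser","rest_ring","bearing","green_cup","red_cup","blue_cup"]:
        print(t,[(np.round(d["xy"]).tolist(),round(d["score"],2)) for d in mark_of(n,t)[:5]])
E
```

```text
pics
{'clock': 0.0, 'qpos': array([ 1.28201151e+00,  3.14243571e-01, -4.80787095e-02,  1.21018006e+00,
       -1.82543486e-05,  1.57080457e+00]), 'joint_velocities': array([ 2.95430605e-05,  1.52641391e-05,  1.60403924e-03, -3.87734177e-04,
        1.87817501e-03, -1.18809813e-03]), 'effort': array([-1.22938629e-03, -5.39591682e+01,  3.39749193e+01,  1.94751128e-02,
        6.16632769e-05, -1.62262300e-06]), 'position': array([0.1706989 , 0.57454639, 0.19452425]), 'eef_rot': array([ 0.10115145,  0.69982801, -0.10234709,  0.69966721]), 'wrist_force': array([-0.30467548, -0.00622903,  0.33569023]), 'ft_torque': array([-0.00759878, -0.02537725, -0.01685964]), 'opening': 0.08515707853731921}
scene 42.25923112199245 276.92500725327267 202.7791367644301 [[0.704, -0.71, 0.012], [-0.392, -0.403, -0.827], [0.592, 0.577, -0.562]] [-0.424  0.213  1.059]
anvil [([250.0, 272.0], 0.94), ([252.0, 202.0], 0.78)]
demagnetiser [([325.0, 174.0], 0.77)]
rest_ring [([319.0, 291.0], 0.65), ([249.0, 200.0], 0.37)]
bearing []
green_cup [([172.0, 164.0], 0.8)]
red_cup [([345.0, 271.0], 0.74), ([327.0, 172.0], 0.57)]
blue_cup [([209.0, 153.0], 0.72)]
top 55.27681589607371 277.58366764702856 208.80546158029887 [[-0.123, -0.992, -0.006], [-0.968, 0.121, -0.22], [0.219, -0.022, -0.975]] [0.009 0.56  1.046]
anvil [([324.0, 280.0], 0.82), ([249.0, 227.0], 0.67)]
demagnetiser [([247.0, 226.0], 0.74), ([260.0, 150.0], 0.61)]
rest_ring [([375.0, 258.0], 0.77)]
bearing [([346.0, 191.0], 0.47)]
green_cup [([147.0, 248.0], 0.93)]
red_cup [([368.0, 229.0], 0.78), ([249.0, 227.0], 0.73)]
blue_cup [([156.0, 207.0], 0.65)]
wrist 68.50051902557789 275.72916120372497 204.48934471847303 [[0.285, 0.959, 0.001], [0.924, -0.275, 0.265], [0.254, -0.075, -0.964]] [-0.599 -0.036  0.378]
anvil []
demagnetiser []
rest_ring []
bearing []
green_cup []
red_cup []
blue_cup []
```

View pics/scene0.png

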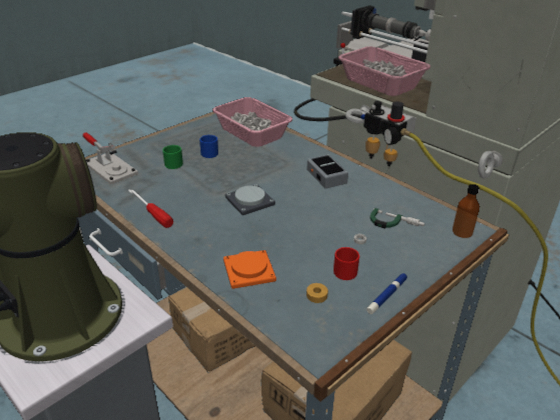

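View pics/top0.png

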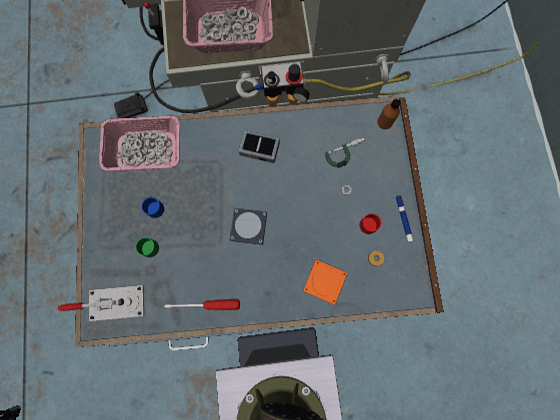

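View pics/wrist0.png

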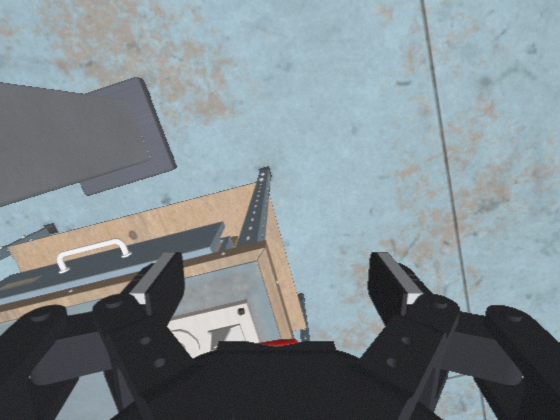

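```bash
cat > h.py <<'E'
from station import *
import cv2,numpy as np
from scipy.spatial.transform import Rotation as Ro
def f_of(c): return c["color"].shape[0]/2/np.tan(np.radians(c["fov_y"])/2)
def ray(c,uv,z):
    R=np.array(c["R"]);t=np.array(c["t"]);f=f_of(c)
    C=-R.T@t; d=R.T@np.array([(uv[0]-c["cx"])/f,(uv[1]-c["cy"])/f,1])
    return C+d*(z-C[2])/d[2]
def proj(c,X):
    p=np.array(c["R"])@np.array(X)+np.array(c["t"]);f=f_of(c)
    return np.array([c["cx"]+f*p[0]/p[2],c["cy"]+f*p[1]/p[2]])
def down(yaw):  # tool x down, jaw axis y at yaw in world
    x=np.array([0,0,-1.]);y=np.array([np.cos(yaw),np.sin(yaw),0]);z=np.cross(x,y)
    return Ro.from_matrix(np.c_[x,y,z]).as_quat()
def save(c,name,box=None,s=1):
    im=c["color"][:,:,::-1]
    if box: im=im[box[1]:box[3],box[0]:box[2]]
    cv2.imwrite(f"pics/{name}.png",cv2.resize(im,None,fx=s,fy=s,interpolation=cv2.INTER_CUBIC))
E
python3 - <<'E'
from h import *
c=camera("top"); R=np.array(c["R"]);print("C",-R.T@np.array(c["t"]))
for n,uv,z in [("anvil",(248,225),.024),("demag",(260,145),.04),("ring",(376.5,258),.016),("bearing",(347,189),.01),("green",(147,247),.05),("red",(371,223),.05),("blue",(152,207),.05),("orange",(327,281),.024),("marker0",(400,197),.01),("marker1",(410,240),.01),("sd",(165,306),.01),("sd",(240,304),.015),("edge",(80,345),0),("edge",(440,310),0),("edge",(403,98),0),("mic",(330,157),.0),("mic",(365,140),0),("bottle",(388,120),.0)]:
    p=ray(c,uv,z);print(n,p[:2].round(3),np.hypot(*p[:2]).round(3))
save(c,"t1",(200,120,420,310),3.5)
w=camera("wrist");R=np.array(w["R"]);s=state();C=-R.T@np.array(w["t"]);print("wrist C",C,s["position"],s["eef_rot"]);T=Ro.from_quat(s["eef_rot"]);print(T.inv().apply(C-s["position"]),T.as_matrix().T@R.T)
E
```

```text
C [ 0.31324906 -0.0362026   1.14380329]
anvil [0.529 0.028] 0.529
demag [ 0.758 -0.033] 0.759
ring [ 0.392 -0.319] 0.505
bearing [ 0.602 -0.27 ] 0.66
green [0.497 0.308] 0.585
red [ 0.487 -0.312] 0.579
blue [0.608 0.288] 0.673
orange [ 0.346 -0.171] 0.386
marker0 [ 0.559 -0.42 ] 0.699
marker1 [ 0.431 -0.424] 0.604
sd [0.335 0.28 ] 0.436
sd [0.314 0.074] 0.323
edge [0.26  0.519] 0.581
edge [ 0.23  -0.471] 0.525
edge [ 0.873 -0.493] 1.002
mic [ 0.709 -0.238] 0.748
mic [ 0.75  -0.352] 0.828
bottle [ 0.806 -0.433] 0.915
wrist C [0.10754514 0.59288156 0.37394676] [0.1709046  0.5751414  0.19539711] [ 0.10176246  0.6997501  -0.10176332  0.69974169]
[-0.17854888 -0.00104205 -0.06578998] [[-6.71789089e-04 -2.65207726e-01  9.64191065e-01]
 [ 9.99999766e-01 -2.99517190e-04  6.14354022e-04]
 [ 1.25860366e-04  9.64191253e-01  2.65207865e-01]]
```

View pics/t1.png

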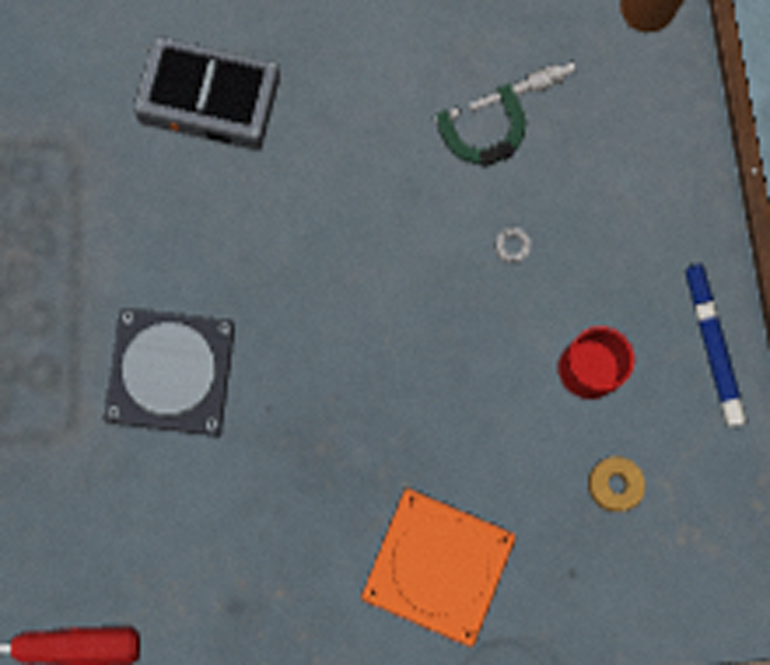

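The orange square at top-picture (325,281) and the dark-footed block with a bright disc at (248,225) both have the anvil's shape. The second has the colours described (dark foot, bright steel disc), and the crop confirms it. The demagnetiser is at (260,146). The bearing lying singly is at (347,190), the ring is at (376,258), and the cups are at (147,247) green, (371,223) red and (152,207) blue.

Next I'll measure anvil and box with the wrist camera in two opposite yaws, to cancel calibration bias.

```bash
cat >> h.py <<'E'
def hover(xy,yaw,z=0.2,ztop=0.02):
    # place TCP so that camera axis hits xy
    zt=np.array([np.sin(yaw),-np.cos(yaw)])
    off=(z+0.1785-ztop)*0.26521/0.96419-0.0658
    move_to([*(np.array(xy)-zt*off),z],down(yaw))
E
python3 - <<'E'
from h import *
for n,xy,zt in [("anvil",(.529,.028),.024),("demag",(.755,-.033),.04)]:
    for k,yaw in enumerate([np.pi/2,-np.pi/2]):
        try: hover(xy,yaw,.2,zt)
        except PlanningError as e: print(n,k,e); continue
        dwell(.2);c=camera("wrist");save(c,f"{n}_{k}")
        np.save(f"{n}_{k}.npy",c,allow_pickle=True)
        print(n,k,state()["clock"],state()["qpos"].round(2))
        for t in ["anvil","demagnetiser"]:
            print(t,[(ray(c,d["xy"],0)[:2].round(4),round(d["score"],2)) for d in mark_of("wrist",t)[:2]])
E
```

```text
anvil 0 3.825 [ 0.06  0.12 -0.28  1.17  0.    0.06]
anvil [(array([ 0.3462, -0.1655]), 0.65), (array([0.5279, 0.0251]), 0.61)]
demagnetiser [(array([ 0.7637, -0.0263]), 0.65)]
anvil 1 6.8333 [ 0.05  0.24 -0.14  1.2   0.   -3.09]
anvil [(array([0.5313, 0.0311]), 0.56)]
demagnetiser [(array([0.5041, 0.316 ]), 0.52)]
demag 0 9.7583 [-0.05  0.57  0.35  1.35  0.   -0.05]
anvil []
demagnetiser [(array([ 0.7657, -0.028 ]), 0.78)]
demag 1 12.7583 [-0.04  0.7   0.57  1.44  0.    3.1 ]
anvil [(array([0.5286, 0.033 ]), 0.93)]
demagnetiser [(array([ 0.7653, -0.0338]), 0.61)]
```

Run:
```python
import cv2,numpy as np
ims=[cv2.imread(f"pics/{n}_{k}.png") for n in["anvil","demag"] for k in(0,1)]
a=np.vstack([np.hstack(ims[:2]),np.hstack(ims[2:])]);cv2.imwrite("pics/grid1.png",cv2.resize(a,(800,600)))
```

```text
(no output)
```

View pics/grid1.png

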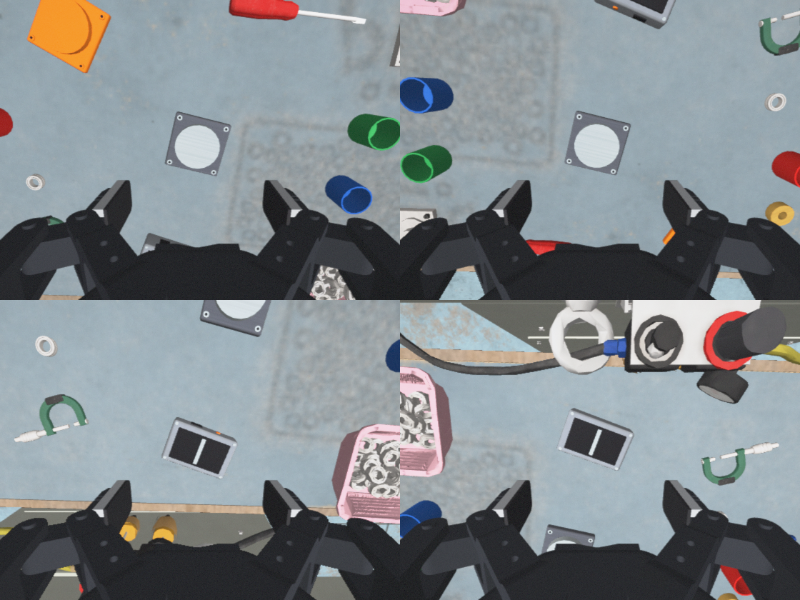

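```bash
cat >> h.py <<'E'
from scipy.optimize import least_squares
def fitc(P):
    P=np.asarray(P)[:,:2]; m=P.mean(0)
    r=least_squares(lambda p:np.hypot(P[:,0]-p[0],P[:,1]-p[1])-p[2],[*m,.02],loss="soft_l1",f_scale=.001)
    return r.x
def blob(c,mask,near,z,rad=70):
    """largest contour whose centre is nearest the predicted pixel -> plane points (pixel centre convention)"""
    u=proj(c,[*near,z])
    m=mask.astype(np.uint8)*255
    cs,_=cv2.findContours(m,cv2.RETR_EXTERNAL,cv2.CHAIN_APPROX_NONE)
    best=None
    for k in cs:
        a=cv2.contourArea(k)
        if a<60: continue
        d=np.linalg.norm(k[:,0].mean(0)-u)
        if d<rad and (best is None or a>best[0]): best=(a,k[:,0])
    if best is None: return None
    return best[1]
E
python3 - <<'E'
from h import *
for n,xy,z in [("anvil",(.529,.028),.024),("demag",(.765,-.031),.04)]:
    for k in(0,1):
        c=np.load(f"{n}_{k}.npy",allow_pickle=True).item()
        g=cv2.cvtColor(c["color"],cv2.COLOR_RGB2GRAY); hsv=cv2.cvtColor(c["color"],cv2.COLOR_RGB2HSV)
        if n=="anvil":
            b=blob(c,(g>185),xy,z)
            P=np.array([ray(c,q,z) for q in b]);print(n,k,fitc(P).round(4))
            # foot at z=.012 : dark
            b=blob(c,(g<115),xy,.012)
            P=np.array([ray(c,q,.012)[:2] for q in b]).astype(np.float32)
            print(' foot',cv2.minAreaRect(P*1000))
        else:
            m=cv2.morphologyEx((g<60).astype(np.uint8),cv2.MORPH_CLOSE,np.ones((9,9)))
            b=blob(c,m,xy,z)
            P=np.array([ray(c,q,z)[:2] for q in b]).astype(np.float32)
            print(n,k,cv2.minAreaRect(P*1000))
            gg=proj(c,[*xy,z]);print(gg, b.mean(0))
E
```

```text
anvil 0 [0.5307 0.0273 0.0367]
 foot ((529.2721557617188, 26.921222686767578), (93.41876983642578, 95.35466003417969), 76.01016235351562)
anvil 1 [0.531  0.0277 0.0368]
 foot ((532.0918579101562, 26.92266845703125), (93.8491439819336, 94.9678726196289), 75.97035217285156)
demag 0 ((763.0750732421875, -30.797679901123047), (84.99589538574219, 49.53677749633789), 69.26250457763672)
[278.43628122 213.07799692] [277.99530516 210.73239437]
demag 1 ((764.0719604492188, -30.883419036865234), (84.82579040527344, 49.6474723815918), 69.22174072265625)
[272.95033982 197.93741967] [272.46976744 197.89302326]
```

```bash
cat >> h.py <<'E'
def mask_of(c,kind):
    rgb=c["color"];h=cv2.cvtColor(rgb,cv2.COLOR_RGB2HSV).astype(int);H,S,V=h[...,0],h[...,1],h[...,2]
    if kind=="green": m=(H>45)&(H<85)&(S>110)&(V>35)
    if kind=="blue": m=(H>105)&(H<130)&(S>130)&(V>40)
    if kind=="red": m=((H<8)|(H>172))&(S>150)&(V>50)
    if kind=="ring": m=(H>12)&(H<32)&(S>90)&(V>60)
    if kind=="bearing": m=(S<38)&(V>130)
    return cv2.morphologyEx(m.astype(np.uint8),cv2.MORPH_CLOSE,np.ones((5,5)))
DIM=dict(green=(.026,.05),red=(.026,.05),blue=(.026,.05),ring=(.022,.016),bearing=(.0145,.010))
def fitcyl(c,kind,near,z0=0.,rad=60):
    r,hh=DIM[kind]; b=blob(c,mask_of(c,kind),near,z0+hh/2,rad)
    if b is None: return None
    a=np.linspace(0,2*np.pi,60,endpoint=False)
    hullc=cv2.convexHull(b.astype(np.float32))[:,0]
    def res(p):
        pts=np.array([proj(c,[p[0]+(r)*np.cos(t),p[1]+(r)*np.sin(t),z]) for z in (z0,z0+hh) for t in a],np.float32)
        h=cv2.convexHull(pts)
        return np.array([cv2.pointPolygonTest(h,(float(q[0]),float(q[1])),True)-.5 for q in hullc])
    s=least_squares(res,near,diff_step=1e-3,loss="soft_l1")
    return s.x, np.abs(res(s.x)).mean()
E
python3 - <<'E'
from h import *
from h import fitcyl
n0=dict(ring=(.392,-.319),bearing=(.602,-.27),red=(.487,-.312))
hover(n0["ring"],np.pi/2,.2,.01);dwell(.2)
c=camera("wrist");save(c,"ring_a");np.save("ring_a.npy",c,allow_pickle=True)
for k in n0: print(k,fitcyl(c,k,n0[k]))
hover(n0["bearing"],np.pi/2,.2,.01);dwell(.2)
c=camera("wrist");save(c,"bear_a");np.save("bear_a.npy",c,allow_pickle=True)
for k in n0: print(k,fitcyl(c,k,n0[k]))
print(state()["clock"])
import cv2
cv2.imwrite("pics/grid2.png",cv2.resize(np.hstack([cv2.imread("pics/ring_a.png"),cv2.imread("pics/bear_a.png")]),(800,300)))
E
```

```text
ring (array([ 0.39433521, -0.31997786]), np.float64(0.4519107733122149))
bearing None
red (array([ 0.49166498, -0.31597168]), np.float64(0.7705668847251091))
ring (array([ 0.39322415, -0.31996702]), np.float64(0.20232231442328535))
bearing None
red (array([ 0.49105417, -0.31595039]), np.float64(0.41074689518106694))
17.425
```

View pics/grid2.png

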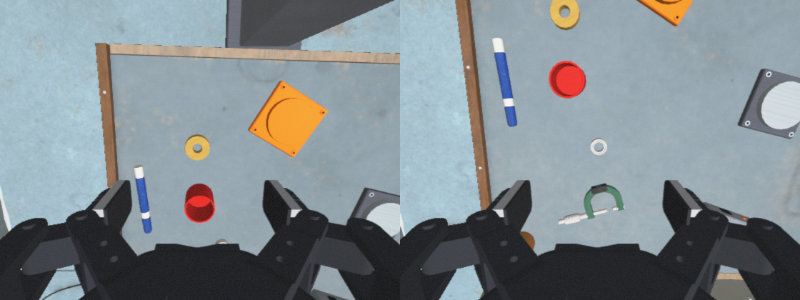

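```bash
sed -i 's/kind=="bearing": m=.*/kind=="bearing": m=(S<30)\&(V>150)/' h.py
cat >> h.py <<'E'
def pick(xy,yaw,z,grip,lift=.1,pre=.09):
    q=down(yaw);open_jaws()
    move_to([*xy,pre],q); hit=movel([*xy,z],feed=.1,max_force=12)
    gripper_close(grip);s=state()
    print("pick hit",hit,"pos",s["position"].round(4),"open",round(s["opening"],4),"F",s["wrist_force"].round(1))
    movel([*xy,lift],feed=.12);s=state();print(" lifted open",round(s["opening"],4),"F",s["wrist_force"].round(1),"t",s["clock"])
def place(xy,yaw,z,pre=.1,feed=.06,up=.12,mf=8):
    move_to([*xy,pre],down(yaw))
    movel([*xy,z+.02],feed=.1); 
    hit=movel([*xy,z],feed=feed/2,max_force=mf);s=state();print("place hit",hit,s["position"].round(4),"F",s["wrist_force"].round(1))
    open_jaws();movel([*xy,up],feed=.12);print(" t",state()["clock"])
E
python3 - <<'E'
from h import *
c=np.load("bear_a.npy",allow_pickle=True).item()
h=cv2.cvtColor(c["color"],cv2.COLOR_RGB2HSV);u=proj(c,[.602,-.27,.005]).astype(int);print(u)
print(h[u[1]-18:u[1]+18:3,u[0],:].tolist())
print(fitcyl(c,"bearing",(.602,-.27)))
pick((.3938,-.3200),np.pi/2,.003,40)
c=camera("wrist");save(c,"held1")
E
```

```text
[277 204]
[[100, 37, 179], [99, 34, 181], [102, 33, 176], [20, 3, 222], [0, 0, 222], [100, 34, 187], [99, 36, 184], [102, 35, 184], [98, 31, 158], [8, 5, 226], [0, 2, 223], [101, 34, 178]]
(array([ 0.60269626, -0.26964876]), np.float64(0.9640658309476587))
pick hit False pos [ 0.3938 -0.32    0.003 ] open 0.0003 F [ 0.7 -0.8  0.8]
 lifted open -0.0003 F [-0.3 -1.3 -0.7] t 21.2333
```

View pics/held1.png

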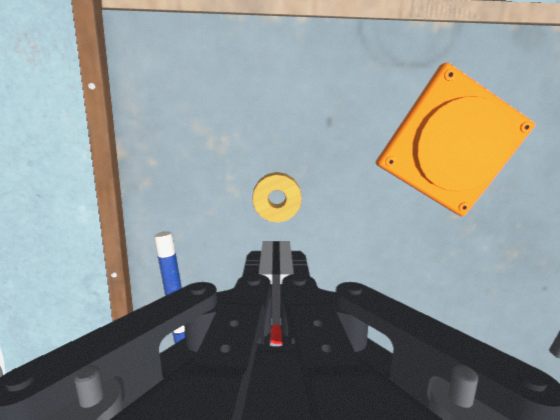

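Run:
```python
from h import *
c=camera("wrist");s=state();print(s["position"],proj(c,s["position"]),fitcyl(c,"ring",(.3938,-.32)),fitcyl(c,"red",(.4912,-.316)))
print(proj(c,[.3938,-.32,.016]),proj(c,[.3938,-.32,.0]))
```

```text
[ 0.39313942 -0.31947594  0.09905203] [277.81509936 231.00471536] (array([ 0.39420742, -0.31993955]), np.float64(0.5711709551409392)) (array([ 0.49921458, -0.2972781 ]), np.float64(4.161221735143375))
[276.4401714  198.78682866] [276.37326495 194.52788782]
```

Run:
```python
from h import *
c=camera("wrist");s=state();p=s["position"]
for dz in (0,.003,.006,.01,.013,.019): print(dz,proj(c,p+[0,0,dz]))
save(c,"tip",(200,180,360,360),4)
```

```text
0 [277.74994837 231.17350986]
0.003 [277.78991706 232.89499899]
0.006 [277.83114365 234.67066691]
0.01 [277.88817401 237.12701766]
0.013 [277.93257714 239.03950217]
0.019 [278.02588257 243.05825457]
```

View pics/tip.png

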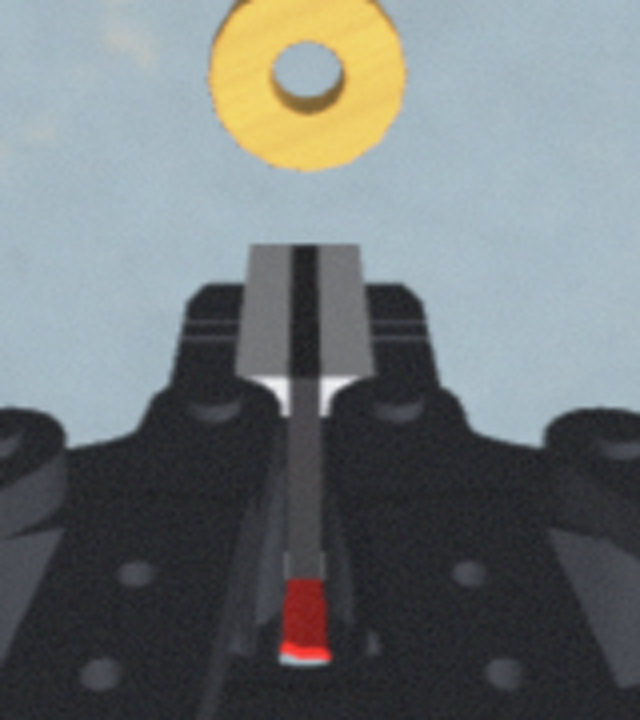

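Run:
```python
from h import *
open_jaws();movel([.3938,-.32,.004],feed=.1,max_force=12)
c=camera("scene");save(c,"sc_d",(230,200,430,350),4);u=proj(c,[.3938,-.32,.004]);print(u)
w=camera("wrist");save(w,"w_d");s=state();print(s["position"],s["opening"],s["wrist_force"],s["clock"])
```

```text
[316.35452559 293.51720598]
[ 0.39438368 -0.32046171  0.00472297] 0.08547517629564509 [0.34401228 0.25139    0.48356984] 23.375
```

View pics/sc_d.png

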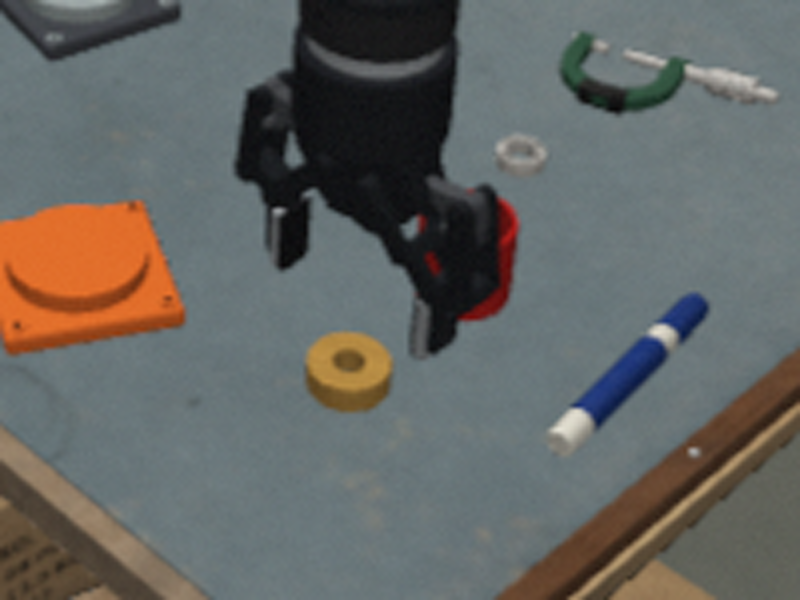

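View pics/w_d.png

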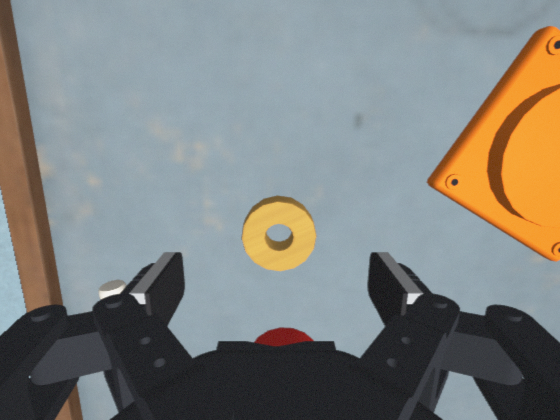

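Run:
```python
from h import *
s=camera("scene");w=camera("wrist")
save(w,"w_d2",(100,230,460,330),2.2)
def P(c): 
    f=f_of(c);K=np.array([[f,0,c["cx"]],[0,f,c["cy"]],[0,0,1]]);return K@np.c_[np.array(c["R"]),np.array(c["t"])]
def tri(a,b):
    X=cv2.triangulatePoints(P(s),P(w),np.array(a,float).reshape(2,1),np.array(b,float).reshape(2,1));X=(X[:3]/X[3]).ravel()
    return X.round(4),proj(s,X)-a,proj(w,X)-b
print("-y tip",tri((334.5,288.7),(182,253)))
print("+y tip",tri((230+272/4,200+258/4),(370,253)))
print("ring c (check)",tri((230+349/4,200+360/4),(279,238)))
print("expected ring top centre px",proj(s,[.3938,-.32,.016]),proj(w,[.3938,-.32,.016]))
print(proj(s,[.3824,-.3625,.017]),proj(w,[.3824,-.3625,.017]))
```

```text
-y tip (array([ 0.3899, -0.3662,  0.0504]), array([-0.23514821,  0.16360105]), array([-1.28904328,  3.31567603]))
+y tip (array([ 0.3786, -0.2814,  0.0669]), array([ 0.4427377 , -0.03543786]), array([ 4.67406295, -4.82387208]))
ring c (check) (array([ 0.396 , -0.3198,  0.0121]), array([-0.01912328,  0.00709815]), array([-0.11545909,  0.18225809]))
expected ring top centre px [316.66998868 289.16780398] [278.64771096 237.06886254]
[329.14308493 302.32831199] [203.65313575 218.88534256]
```

View pics/w_d2.png

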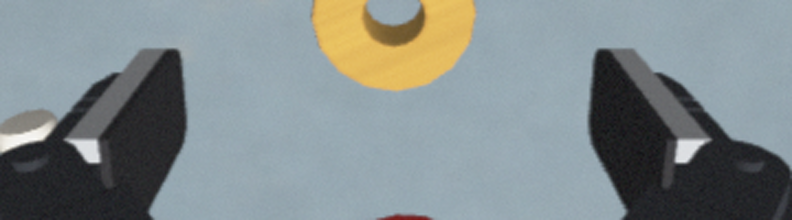

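Run:
```python
from h import *
print("hold",hold_point_z)
movel([.3938,-.32,.10],feed=.15);gripper_close(30)
move_to([.5,-.2,.05],down(np.pi/2));dwell(.2)
s=camera("scene");w=camera("wrist");save(s,"s_p",(250,150,450,300),4);save(w,"w_p",(180,150,380,350),3)
print(state()["position"],proj(s,[.5,-.2,.05]),proj(s,[.5,-.2,.0]),proj(w,[.5,-.2,.05]))
print(movel([.5,-.2,.004],feed=.05,max_force=8),state()["position"],state()["wrist_force"],state()["clock"])
```

```text
hold 0.0187
[ 0.49977573 -0.20106756  0.05046738] [308.47244697 228.13885493] [307.48634789 245.68076875] [279.71931624 231.15859426]
False [ 0.50030134 -0.20011325  0.00428095] [-0.69636045  0.04004656 -0.17950099] 27.1083
```

View pics/s_p.png

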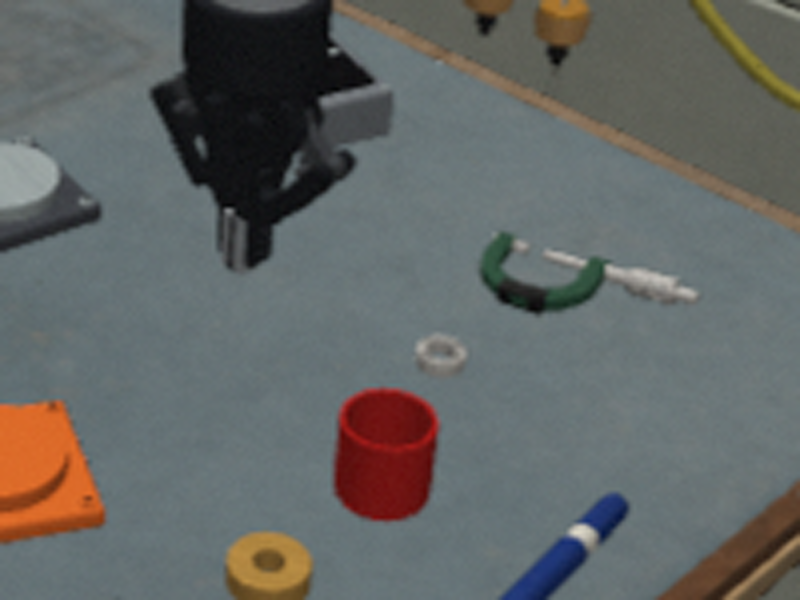

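The fingertips stand about 30 mm above the reported TCP in the scene picture: (309.5,217) against the expected (308.5,228). I'll probe the table with the jaws shut to get the true tool length.

Run:
```python
from h import *
movel([.5,-.2,-.01],feed=.06)
print(movel([.5,-.2,-.045],feed=.025,max_force=6),state()["position"],state()["wrist_force"],state()["clock"])
dwell(.1);print(state()["position"],state()["wrist_force"])
movel([.5,-.2,0.03],feed=.1)
```

```text
True [ 0.49979162 -0.19993583 -0.03583898] [-1.70397993  0.42496586  8.54131544] 28.475
[ 0.49979541 -0.19991249 -0.03582364] [-1.12420351  0.30893821  6.34547962]
```

```bash
cat >> h.py <<'E'
OFF=.035
E
sed -i 's/pre=.09):/pre=.05):/' h.py
python3 - <<'E'
from h import *
w=camera("wrist");s=state();print(proj(w,s["position"]+[0,0,.035]),proj(w,s["position"]+[-.011,0,.035]))
pick((.3938,-.3200),np.pi/2,-.035,40,lift=.06)
c=camera("wrist");save(c,"held2")
E
```

```text
[278.48305747 254.45919633] [278.53162481 234.04147984]
pick hit False pos [ 0.3941 -0.3202 -0.0342] open 0.0417 F [-2.   1.7  6. ]
 lifted open 0.0419 F [-1.3 -0.3 -1.8] t 33.35
```

View pics/held2.png

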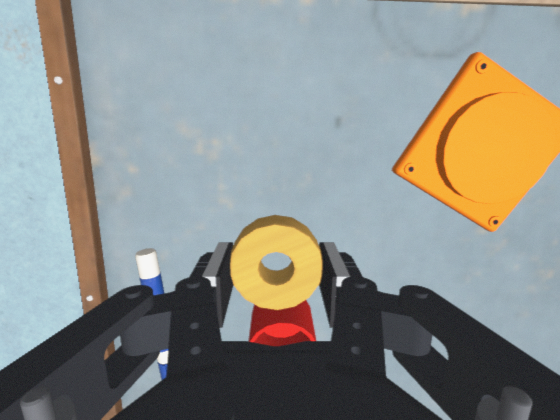

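```bash
cat >> h.py <<'E'
A=np.array([.5308,.0273]);D=np.array([.7636,-.0308])
ex=(D-A)/np.linalg.norm(D-A);ey=np.array([-ex[1],ex[0]])
G=dict(green=A+.12*ey,red=A-.12*ey,blue=(A+D)/2)
E
python3 - <<'E'
from h import *
print(G,np.degrees(np.arctan2(ex[1],ex[0])))
c=camera("wrist");p=state()["position"];print(p,fitcyl(c,"ring",p[:2],p[2]+.0345))
place(A,np.pi/2,-.014,pre=.03,up=.08,mf=6)
hover(A,np.pi/2,.15,.04);dwell(.2);c=camera("wrist");save(c,"pl1",(160,100,400,300),3);np.save("pl1.npy",c,allow_pickle=True)
print(fitcyl(c,"ring",A,.024))
E
```

```text
{'green': array([0.5598572 , 0.14372886]), 'red': array([ 0.5017428 , -0.08912886]), 'blue': array([ 0.6472 , -0.00175])} -14.013077279150238
[ 0.39308518 -0.3194131   0.0590136 ] (array([ 0.39269226, -0.32073734]), np.float64(1.1912093094301994))
place hit True [ 0.5308  0.0274 -0.0102] F [-1.7 -0.2  7. ]
 t 37.2
(array([0.53082709, 0.02610725]), np.float64(0.6263092171605766))
```

View pics/pl1.png

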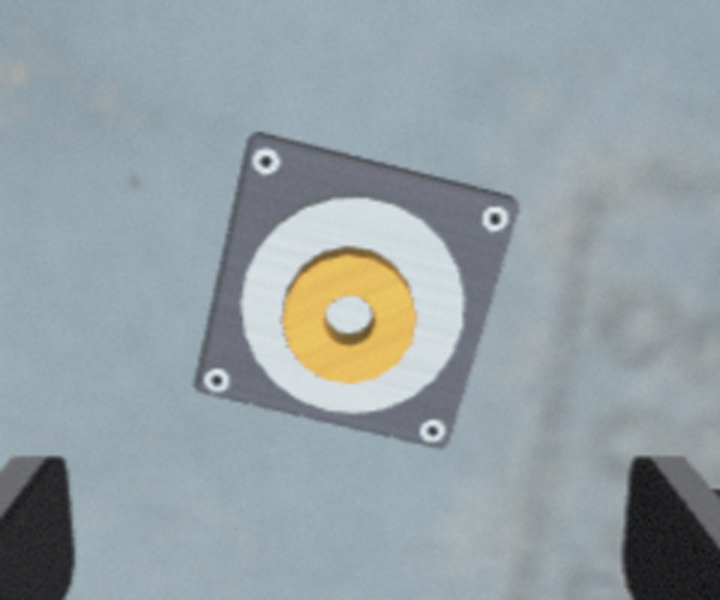

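```bash
cat >> h.py <<'E'
def disc(c):
    g=cv2.cvtColor(c["color"],cv2.COLOR_RGB2GRAY);m=(g>185).astype(np.uint8)|mask_of(c,"ring")
    b=blob(c,cv2.morphologyEx(m,cv2.MORPH_OPEN,np.ones((5,5))),A,.024)
    return fitc([ray(c,q,.024) for q in cv2.convexHull(b)[:,0]])
E
python3 - <<'E'
from h import *
c=np.load("pl1.npy",allow_pickle=True).item();print(disc(c),fitcyl(c,"ring",A,.024))
# bore/top circle: fit outer top contour
m=mask_of(c,"ring");b=blob(c,m,A,.04);print(fitc([ray(c,q,.040) for q in b]), cv2.fitEllipse(b))
hover(A,-np.pi/2,.15,.04);dwell(.2);c=camera("wrist");print(disc(c),fitcyl(c,"ring",A,.024),state()["clock"]);np.save("pl1b.npy",c,allow_pickle=True);save(c,"pl1b",(160,100,400,300),3)
E
```

```text
[0.53075099 0.02737742 0.03718589] (array([0.53082709, 0.02610725]), np.float64(0.6263092171605766))
[0.52936035 0.0261968  0.02131055] ((275.91717529296875, 204.8856658935547), (42.91661071777344, 43.81656265258789), 6.652119159698486)
[0.53098435 0.02758901 0.03727059] (array([0.53064201, 0.02622748]), np.float64(0.6890587036725886)) 40.7417
```

Run:
```python
from h import *
B=np.array([0,.0013])
t=A+B; move_to([*t,.03],down(np.pi/2)); movel([*t,-.009],feed=.1,max_force=12); gripper_close(25);print(state()["opening"],state()["wrist_force"]);open_jaws();movel([*t,.04],feed=.12)
hover((.6028,-.2697),np.pi/2,.13,.01);dwell(.2);c=camera("wrist");np.save("b2.npy",c,allow_pickle=True);save(c,"b2",(160,100,400,300),3)
print(fitcyl(c,"bearing",(.6027,-.2697)),fitcyl(c,"red",(.4912,-.316)),state()["clock"])
```

```text
0.04255340086620463 [-2.11333787 -0.34769462  5.82308204]
(array([ 0.60223026, -0.26959463]), np.float64(1.416586612774672)) (array([ 0.49109268, -0.316056  ]), np.float64(0.5793684545643972)) 46.925
```

View pics/b2.png

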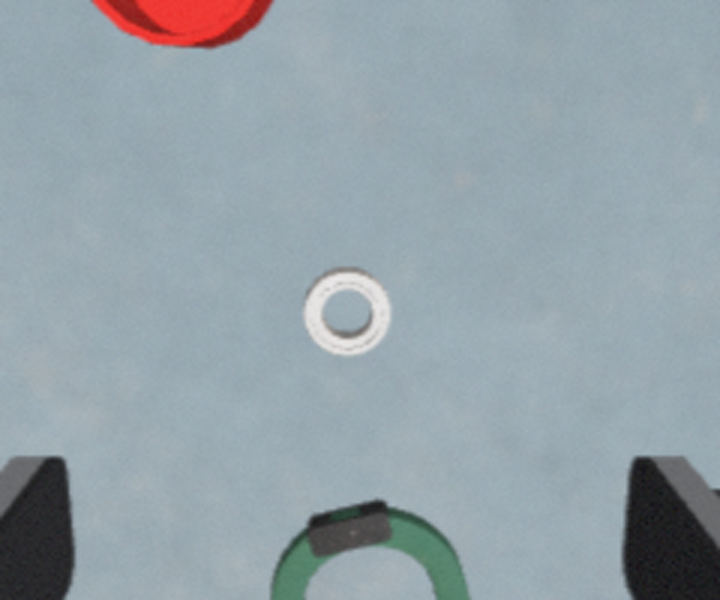

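Run:
```python
from h import *
c=np.load("b2.npy",allow_pickle=True).item()
p=ray(c,(275.7,203.7),.010);print(p)
b=blob(c,mask_of(c,"bearing"),p[:2],.01,25);f=fitc([ray(c,q,.01) for q in b]);print(f)
xy=np.array([p[0],p[1]+.0013])
pick(xy,np.pi/2,-.033,30,lift=.06)
c=camera("wrist");save(c,"held3",(160,150,400,350),3)
```

```text
[ 0.60158146 -0.26929562  0.01      ]
[ 0.60212531 -0.26939208  0.01522962]
pick hit False pos [ 0.6017 -0.2681 -0.0326] open 0.0264 F [-0.6  0.3  4.2]
 lifted open 0.0268 F [-0.1 -0.3  0.2] t 50.05
```

View pics/held3.png

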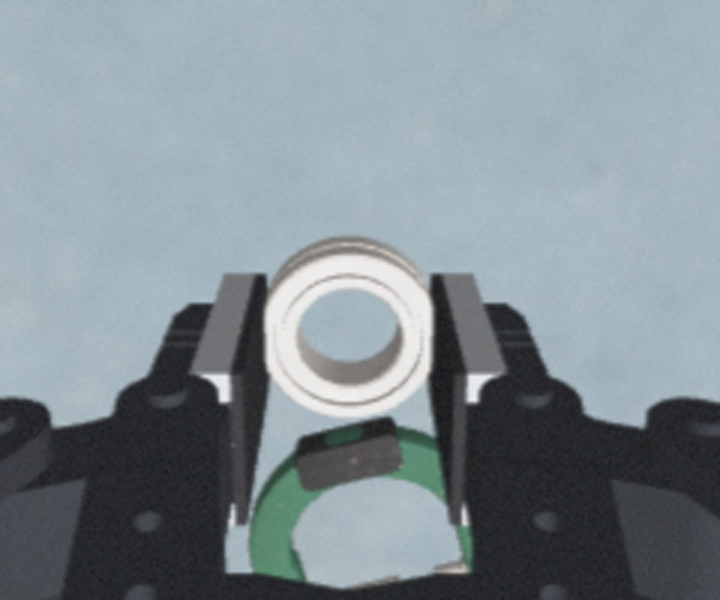

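Run:
```python
from h import *
hover(A,np.pi/2,.15,.04);dwell(.25);c=camera("wrist");r=fitcyl(c,"ring",A,.024,35);print(r,disc(c))
t=A+[0,.0013]
if np.linalg.norm(r[0]-A)<.003: t=r[0]+[0,.0013]
place(t,np.pi/2,.003,pre=.05,up=.08,mf=5)
hover(A,np.pi/2,.15,.04);dwell(.25);c=camera("wrist");save(c,"pl2",(160,100,400,300),3);np.save("pl2.npy",c,allow_pickle=True)
g=cv2.cvtColor(c["color"],cv2.COLOR_RGB2GRAY)
print(disc(c),state()["clock"])
m=(mask_of(c,"ring")>0);print(fitcyl(c,"ring",A,.024))
```

```text
(array([0.53097338, 0.02735681]), np.float64(0.654115459968987)) [0.530664   0.02741464 0.0373758 ]
place hit True [0.531  0.0286 0.0074] F [-0.8  0.4  4.3]
 t 54.4167
[0.53072781 0.02738957 0.03724777] 55.1083
(array([0.53088246, 0.02734304]), np.float64(0.6597002735406003))
```

View pics/pl2.png

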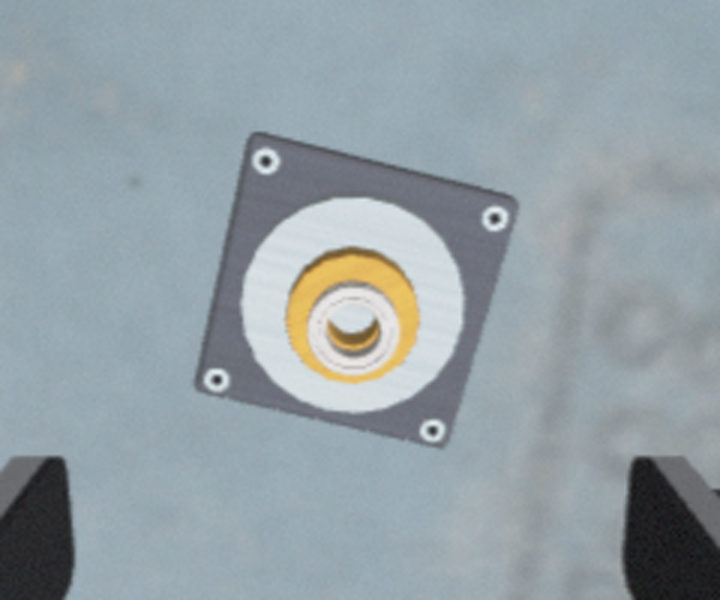

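Run:
```python
from h import *
c=np.load("pl2.npy",allow_pickle=True).item()
print(ray(c,(278.2,209.7),.050),ray(c,(277.8,209),.05)); print((proj(c,[*A,.05])-[160,100])*3,(proj(c,[*A,.04])-[160,100])*3)
save(c,"pl2z",(240,170,316,246),8)
```

```text
[0.53102725 0.02833913 0.05      ] [0.53034577 0.02796383 0.05      ]
[351.26839378 328.40081681] [351.12155145 319.76798506]
```

View pics/pl2z.png

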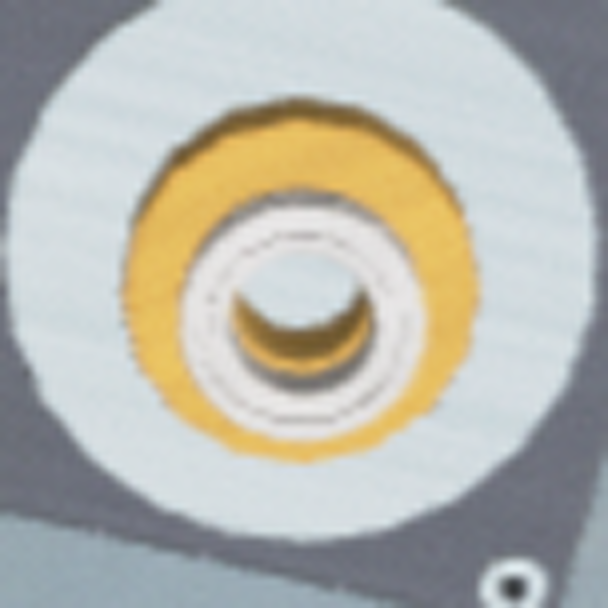

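```bash
cat >> h.py <<'E'
YW=np.pi+np.arctan2(ex[1],ex[0])
def ty(yaw): return np.array([np.cos(yaw),np.sin(yaw)])
E
python3 - <<'E'
from h import *
movel([*state()["position"][:2],.16]) if False else None
hover((.5,.308),YW,.15,.03);dwell(.25);c=camera("wrist");save(c,"g1");np.save("g1.npy",c,allow_pickle=True)
g=fitcyl(c,"green",(.5,.31));b=fitcyl(c,"blue",(.61,.29));print(g,b,state()["clock"])
t=g[0]+.0013*ty(YW)
if g[1]<1.5:
    pick(t,YW,-.028,30,lift=.06)
    c=camera("wrist");save(c,"held4")
E
```

```text
(array([0.50246003, 0.31419104]), np.float64(0.5118478650035714)) (array([0.61531987, 0.2923322 ]), np.float64(0.5601297042398521)) 56.4417
pick hit False pos [ 0.5017  0.3149 -0.0272] open 0.0518 F [-0.8  0.1  6.3]
 lifted open 0.0515 F [-0.6 -0.6 -0.1] t 59.3833
```

```bash
python3 -c "
import cv2,numpy as np
cv2.imwrite('pics/grid3.png',cv2.resize(np.hstack([cv2.imread('pics/g1.png'),cv2.imread('pics/held4.png')]),(800,300)))"
```

```text
(no output)
```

View pics/grid3.png

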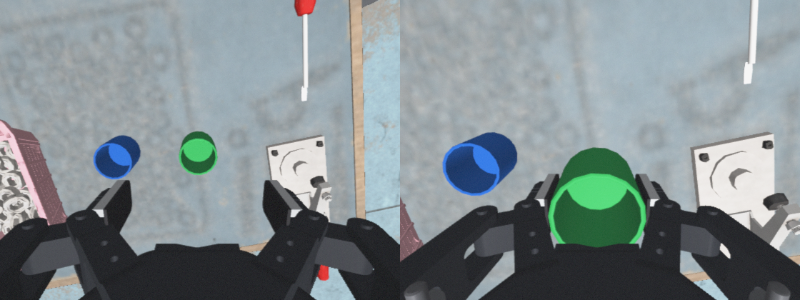

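```bash
python3 - <<'E'
from h import *
place(G["green"]+.0013*ty(YW),YW,-.032,pre=.04,up=.06,mf=5)
hover(G["green"]-[0,.04],YW,.17,.03);dwell(.25);c=camera("wrist");save(c,"g2")
print(fitcyl(c,"green",G["green"]),G["green"],disc(c),state()["clock"])
r=np.array([.4911,-.3160])
hover(r,YW,.15,.03);dwell(.25);c=camera("wrist");f=fitcyl(c,"red",r);print(f)
if f[1]<1.5:
    pick(f[0]+.0013*ty(YW),YW,-.028,30,lift=.06)
    c=camera("wrist");save(c,"held5")
E
python3 -c "
import cv2,numpy as np
cv2.imwrite('pics/grid4.png',cv2.resize(np.hstack([cv2.imread('pics/g2.png'),cv2.imread('pics/held5.png')]),(800,300)))"
```

```text
place hit True [ 0.5587  0.144  -0.0275] F [-0.7  0.3  5.1]
 t 62.7083
(array([0.55971717, 0.14361872]), np.float64(0.595099029683727)) [0.5598572  0.14372886] [0.53094021 0.02745284 0.03730115] 63.575
(array([ 0.49120594, -0.31571072]), np.float64(0.652765745318545))
pick hit False pos [ 0.4904 -0.3157 -0.0272] open 0.0517 F [-1.2  0.9  6.2]
 lifted open 0.0515 F [-1.2 -0.1 -1.6] t 68.3667
```

View pics/grid4.png

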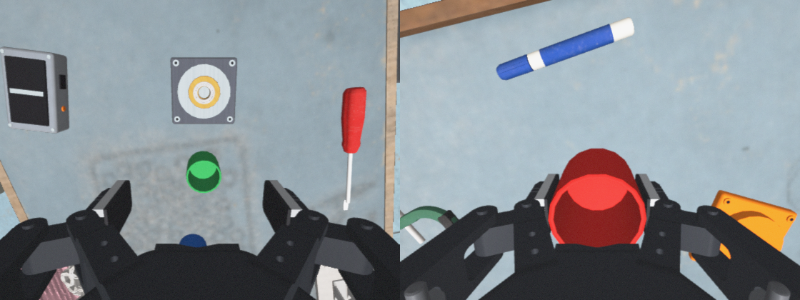

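Run:
```python
from h import *
place(G["red"]+.0013*ty(YW),YW,-.032,pre=.04,up=.06,mf=5)
hover(G["red"]+[0,.02],YW,.17,.03);dwell(.25);c=camera("wrist");save(c,"r2")
print(fitcyl(c,"red",G["red"]),G["red"],disc(c),state()["clock"])
r=np.array([.6153,.2923]);Y=np.pi/2
hover(r,Y,.15,.03);dwell(.25);c=camera("wrist");f=fitcyl(c,"blue",r);print(f)
if f[1]<1.5:
    pick(f[0]+.0013*ty(Y),Y,-.028,30,lift=.06)
    place(G["blue"]+.0013*ty(Y),Y,-.032,pre=.045,up=.06,mf=5)
    hover(G["blue"]-[.05,0],Y,.2,.03);dwell(.25);c=camera("wrist");save(c,"b3")
    print(fitcyl(c,"blue",G["blue"]),G["blue"],fitcyl(c,"green",G["green"]),fitcyl(c,"red",G["red"]),disc(c),state()["clock"])
```

```text
place hit True [ 0.5006 -0.0888 -0.0274] F [-1.3 -0.1  5.7]
 t 71.8417
(array([ 0.50179886, -0.08893395]), np.float64(0.5473058595419059)) [ 0.5017428  -0.08912886] [0.53103776 0.02736871 0.03717203] 72.6583
(array([0.61538824, 0.29216043]), np.float64(0.43305934664036694))
pick hit False pos [ 0.616   0.2937 -0.0271] open 0.0514 F [-0.1 -1.   5.4]
 lifted open 0.0511 F [ 0.4  0.5 -1.3] t 77.6083
place hit True [ 6.473e-01 -5.000e-04 -2.730e-02] F [-0.5  0.7  6. ]
 t 81.3167
(array([ 0.64676802, -0.00164523]), np.float64(0.5283306441309117)) [ 0.6472  -0.00175] (array([0.56016414, 0.14372143]), np.float64(0.6463240352653831)) (array([ 0.50184555, -0.08928743]), np.float64(0.5727359402874274)) [0.5308689  0.02749632 0.03737184] 82.3083
```

View pics/b3.png

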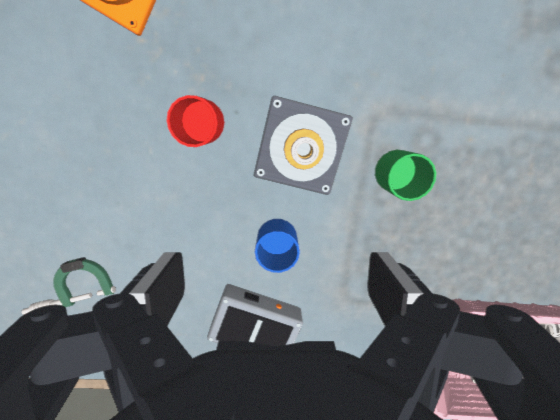

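Run:
```python
from h import *
c=camera("scene");save(c,"end",(150,110,450,330),2.6)
s=state();print(s["clock"],s["opening"],s["wrist_force"])
finish_job()
```

```text
82.3583 0.08540186648427471 [ 0.1064812  -0.73986635 -0.51173418]
the job is handed in; nothing more can be done
```

View pics/end.png

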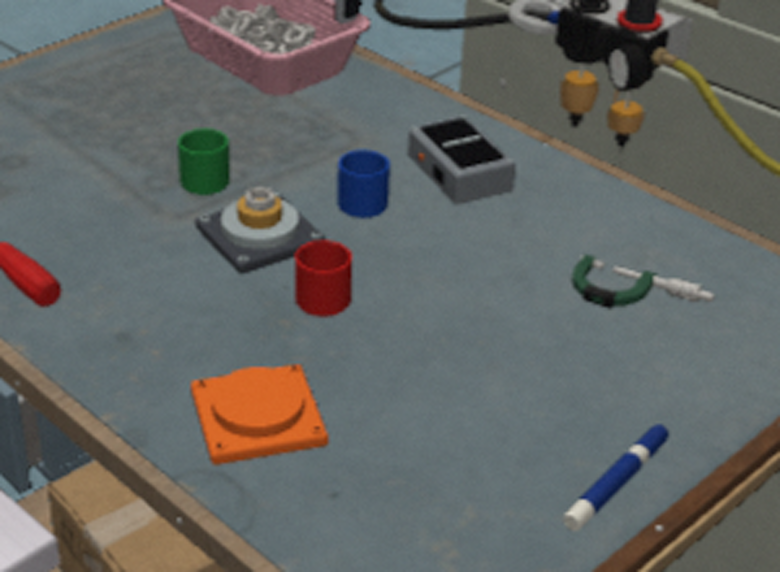

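The bench is set out as asked and handed in at 82 s of the 134 s allowed. I placed the ring on the anvil first, then the bearing on the ring, then the green, red and blue cups.

- **Last checks:** In the wrist camera the ring was within about 0.3 mm of the disc's centre. The bearing was within about 0.7 mm of it, read by eye off an enlarged crop. All three cups were within about 0.5 mm of their targets. These figures rest on a camera calibration good to about 2 mm.
- **Final picture:** Everything stands flat and upright. The gripper was open and well clear. The micrometer, marker and screwdriver look untouched, though I did not measure them against their starting positions.
- **Tool length:** My first grasp of the ring closed on nothing. The fingertips stand about 35 mm short of the reported TCP, so I found the table by touch and allowed for that afterwards.
- **Ring nudge:** The ring first landed 1.3 mm off centre because the jaws close slightly to one side. I nudged it back and corrected for that in every later placing.

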